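# Rack the washed printing rollers

## Task

Put the three washed printing rollers away, each on the stand made for its length, so that the rubber hangs free and gets no flat spots: both axle ends down in the V forks and the handle resting on the low bar at the back. Leave the rinsing jar and the squeeze bottle standing where they are.

Things in the scene. Friction and masses are not known exactly. Their poses are not given: they have to be found in the camera images.
- small_roller: Loose print roller with the short black rubber roll, 40 mm long, 44 mm thick; steel yoke, wooden handle; 83 mm over axle ends, 160 g. Origin: its underside below the grip and balance point; +x from handle to roll, z up. In mm: grip 22 wide, x -25..15, z 5..27; handle end x -66; yoke bar x 28; roll axis x 62, z 22. Axle ends 8 thick, y +/-25.5..41.5.
- medium_roller: Loose print roller with the middle-length black rubber roll, 70 mm long, 44 mm thick; steel yoke, wooden handle; 113 mm over axle ends, 190 g. Origin: its underside below the grip and balance point; +x from handle to roll, z up. In mm: grip 22 wide, x -25..15, z 5..27; handle end x -66; yoke bar x 28; roll axis x 62, z 22. Axle ends 8 thick, y +/-40.5..56.5.
- large_roller: Loose print roller with the long black rubber roll, 100 mm long, 44 mm thick; steel yoke, wooden handle; 143 mm over axle ends, 220 g. Origin: its underside below the grip and balance point; +x from handle to roll, z up. In mm: grip 22 wide, x -25..15, z 5..27; handle end x -66; yoke bar x 28; roll axis x 62, z 22. Axle ends 8 thick, y +/-55.5..71.5.
- small_stand: Fixed stand for the small roller: board 86 mm wide (y), 126 long, 10 thick, steel-bar rest. Origin on the table under the grip of a seated roller; +x from handle bar (x -32, inside 42 wide) to two V forks (x 62, y +/-34.5, mouth 25 wide, tips z 86). Seated: axle ends at the bottom of the Vs, frames parallel, roller origin 40 mm above this; 5 mm sideways play.
- medium_stand: Fixed stand for the medium roller: board 116 mm wide (y), 126 long, 10 thick, steel-bar rest. Origin on the table under the grip of a seated roller; +x from handle bar (x -32, inside 42 wide) to two V forks (x 62, y +/-49.5, mouth 25 wide, tips z 86). Seated: axle ends at the bottom of the Vs, frames parallel, roller origin 40 mm above this; 5 mm sideways play.
- large_stand: Fixed stand for the large roller: board 146 mm wide (y), 126 long, 10 thick, steel-bar rest. Origin on the table under the grip of a seated roller; +x from handle bar (x -32, inside 42 wide) to two V forks (x 62, y +/-64.5, mouth 25 wide, tips z 86). Seated: axle ends at the bottom of the Vs, frames parallel, roller origin 40 mm above this; 5 mm sideways play.
- rinse_jar: Bystander, loose: open glass rinsing jar with grey water, 73 mm across, 100 mm tall. Origin: centre of its underside, z up.
- squeeze_bottle: Bystander, loose: orange squeeze bottle with a black nozzle cap, 92 mm across, 231 mm tall. Origin: centre of its underside, z up.

How it is judged:
By the outcome, as a careful person would: the job done as asked, in the order asked, and still so for the second after the job is handed in, with the robot touching nothing.
It also fails if it takes over 88 s, if anything falls off the work surface, if the arm or the gripper's body presses on something with over 40 N, if the wrist force passes 120 N, or if a joint passes its speed limit or range.

## Robot

A 7-joint arm with a two-finger parallel gripper is mounted at the origin on a cart in front of the work surface, level with it; the furniture and walls round the work are solid. World frame = base frame: x ahead of the robot, y to its left, z up, the work surface at z = 0. Lengths are in m, angles in rad, forces in N, time in s.
With the tool pointing down it reaches from about 0.4 to 0.9 m from the base axis. Payload 5.6 kg.
Tool frame: the origin (TCP) lies midway between the tips of the shut fingers; the grasp point (between the pads) lies 19 mm behind it; y points along the fingers, z is the direction in which the jaws open and shut, and the axes are right-handed (so a half turn about y gives the same grasp; the last joint's range is limited). The gripper opens to 92 mm and grips with 3 to 60 N. Pads are 20 mm wide; open, the fingers measure 128 mm over their backs; the gripper's body (75 mm by 189 mm) begins 69 mm behind the grasp point.
Start: joints at [-1.342, 0.468, -0.012, 1.603, 0.006, 1.071, -0.056], TCP at [0.175, 0.626, 0.215] pointing down, gripper open.
Joint ranges: [-2.53, 2.53], [-0.31, 2.02], [-1.57, 1.55], [0.28, 2.44], [-1.29, 4.43], [0.15, 1.84], [-2.92, 2.92]. Speed limits (rad/s): [2.57, 2.57, 3.14, 3.14, 3.14, 3.14, 3.14].

## Interface

Orientations are given as a 3x3 rotation matrix whose columns are the frame's x, y, z axes.
In Python, from station import env, effector, solver, viewer, workorder, search_frame, tip_of gives the robot as it stands. Calls block until the motion is done:
- env.reach(position, orientation): joint-space move of the TCP to a pose.
- env.movel(position, frame=None, rate=0.15): straight line of the TCP; frame=None keeps the orientation; rate is the mean speed in m/s.
- env.goto_joints(angles): joint-space move.
- effector.release() and effector.grasp(squeeze=None): open the fingers fully, or close them until they stop; squeeze is the grip in N (None keeps the last).
- env.pause(seconds).
- solver.inverse_kinematics(position, orientation): joint angles nearest the present ones, or None.
- env.sense(): the state.
- viewer.read_camera(name): name is "scene" or "top" or "wrist"; returns (picture, depth): 384x512x3 uint8, red, green, blue; 384x512 float32, m along the optical axis (not along the pixel's ray), 0 where there is no reading.
- viewer.camera_info(name): a dict with "intrinsics" (3x3 intrinsics, pixels), "eye" and "rotation" of the camera in the world; the wrist camera has in their place "T_tool_cam" (4x4, takes a point from camera to tool coordinates, whose origin is the TCP and whose axes are the tool frame's). Camera axes: x right, y up, looking along -z (the intrinsics and any distortion apply to the point x, -y, -z); pixel columns grow to the right and rows downward; lengths in m; the calibration is good to about 2 mm. The wrist camera is an equidistant fisheye: a pixel r from the principal point sees the ray r / f radians off the axis. A picture is of the moment at which its call begins: read the wrist's pose just before it. camera_info takes no time and is no camera call.
A pose or a line that the arm cannot do raises env.PlanningError and nothing moves.
- workorder.finish_job(): hands the job in, once; it reports no verdict.
Trained networks look in the newest picture that a camera, given by its name, has taken for a name from the list of things; names that differ only in an ending like _2 or _b are one class to them, and where a whole thing is asked for, a point or a joint stands for the part that bears it (a point fixed in the world has none). Each returns a list of dicts, best first, with "score" (0 to 1); they miss things now and then, are a little off and sometimes report something else, mostly with a low value. They report only what shows in the picture. A call takes as long as a camera call.
- search_frame(camera, name): "at" ([x, y, z] in m, in world coordinates, good to about 4 mm: the middle of the surface that is visible of it).
- tip_of(camera, name): "at" ([x, y, z] in m, in world coordinates, good to about 4 mm: a listed point, or the origin of a listed thing).
The state is a dict: "t": time; "joint_positions": joint angles; "joint_velocities": joint speeds; "tau": joint torques, N m; "ee_pos": TCP position; "tcp_rot": TCP orientation; "wrist_force": force on the tool from outside, world axes, zero at the start; "moment": the same for the moment, N m; "gripper_width": finger opening in m.
Only numpy, scipy, OpenCV 4.12 (cv2) and the standard library are available. Lean on these libraries where they do the work, as an engineer would, in place of code of your own. Each camera call takes 0.05 s, during which the arm holds its last target.

## Working session

There is one attempt and no reset: what is moved stays moved. The work goes in short steps, each a Python script; the robot and the scene stay as the last script left them, time stands still between calls to the robot, and variables do not carry over. Pictures are saved under pics/ and viewed, and the job is handed in when it is done.

```bash
ls; mkdir -p pics
cat > h.py <<'E'
import numpy as np, cv2
from station import env, effector, solver, viewer, workorder, search_frame, tip_of
def snap(c,name):
    p,d=viewer.read_camera(c); cv2.imwrite(f'pics/{name}.png',p[:,:,::-1]); np.save(f'pics/{name}.npy',d); return p,d
def pts(c,d):
    i=viewer.camera_info(c);K=np.array(i['intrinsics']);R=np.array(i['rotation']);e=np.array(i['eye'])
    v,u=np.mgrid[0:d.shape[0],0:d.shape[1]]
    x=(u-K[0,2])/K[0,0]*d; y=(v-K[1,2])/K[1,1]*d
    return np.stack([x,-y,-d],-1)@R.T+e
E
python3 - <<'E'
from h import *
np.set_printoptions(precision=3,suppress=True)
for c in ['scene','top']:
    snap(c,c+'0'); i=viewer.camera_info(c); print(c,i)
    for n in ['small_roller','medium_roller','large_roller','small_stand','medium_stand','large_stand','rinse_jar','squeeze_bottle']:
        print(n,[(np.round(r['at'],3),round(r['score'],2)) for r in search_frame(c,n)[:2]],[(np.round(r['at'],3),round(r['score'],2)) for r in tip_of(c,n)[:2]])
s=env.sense();print(s['t'],s['ee_pos'],s['tcp_rot']); print(viewer.camera_info('wrist'))
E
```

```text
pics
scene {'intrinsics': array([[407.213,   0.   , 254.537],
       [  0.   , 407.213, 190.257],
       [  0.   ,   0.   ,   1.   ]]), 'eye': array([-0.079, -0.56 ,  1.054]), 'rotation': array([[ 0.741,  0.502, -0.446],
       [-0.671,  0.557, -0.489],
       [ 0.003,  0.662,  0.75 ]])}
small_roller [(array([ 0.481, -0.072,  0.03 ]), 0.75)] [(array([ 0.64 ,  0.146, -0.001]), 0.59), (array([ 0.446, -0.067,  0.   ]), 0.56)]
medium_roller [(array([0.486, 0.111, 0.026]), 0.55)] [(array([0.447, 0.118, 0.   ]), 0.56)]
large_roller [(array([0.478, 0.305, 0.028]), 0.69), (array([0.484, 0.111, 0.025]), 0.58)] [(array([0.442, 0.314, 0.001]), 0.95)]
small_stand [] [(array([ 0.635, -0.214, -0.001]), 0.71)]
medium_stand [(array([0.647, 0.14 , 0.008]), 0.58)] [(array([ 0.64 ,  0.147, -0.   ]), 0.66)]
large_stand [(array([ 0.654, -0.042,  0.005]), 0.57)] [(array([ 0.642, -0.034, -0.006]), 0.6)]
rinse_jar [(array([ 0.585, -0.359,  0.062]), 0.56)] []
squeeze_bottle [(array([0.525, 0.473, 0.123]), 0.96)] [(array([0.544, 0.504, 0.003]), 0.71)]
top {'intrinsics': array([[493.445,   0.   , 253.19 ],
   
[... 846 characters left out ...]
.83), (array([ 0.642, -0.034, -0.002]), 0.65)]
large_stand [(array([ 0.655, -0.04 ,  0.009]), 0.63)] [(array([ 0.645, -0.035,  0.   ]), 0.78)]
rinse_jar [(array([ 0.586, -0.353,  0.065]), 0.69)] [(array([ 0.604, -0.352,  0.   ]), 0.56), (array([ 0.647, -0.033, -0.001]), 0.25)]
squeeze_bottle [] []
1.7 [0.175 0.626 0.215] [[ 0.963  0.     0.269]
 [-0.269 -0.     0.963]
 [ 0.    -1.     0.   ]]
{'intrinsics': array([[297.319,   0.   , 262.006],
       [  0.   , 297.319, 188.12 ],
       [  0.   ,   0.   ,   1.   ]]), 'T_tool_cam': array([[ 0.   , -0.957, -0.29 , -0.083],
       [-0.   ,  0.29 , -0.957, -0.17 ],
       [ 1.   ,  0.   , -0.   ,  0.001],
       [ 0.   ,  0.   ,  0.   ,  1.   ]])}
```

View pictures.

View pics/scene0.png

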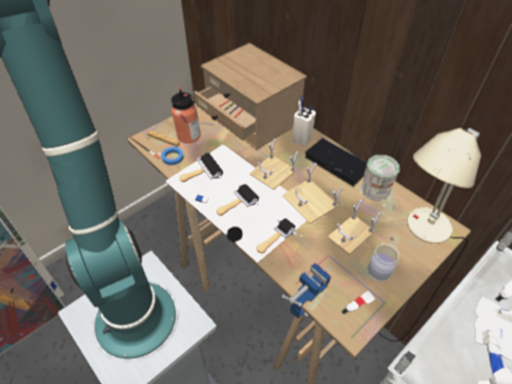

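View pics/top0.png

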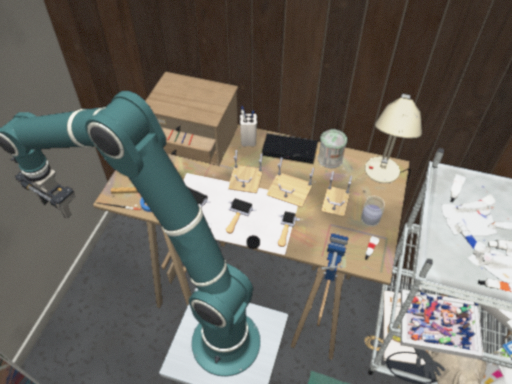

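```bash
cat >> h.py <<'E'
def Rt(yaw):
    c,s=np.cos(yaw),np.sin(yaw)
    return np.array([[c,0,-s],[s,0,c],[0,-1,0]])
def wpts(d,s):
    i=viewer.camera_info('wrist');K=np.array(i['intrinsics']);T=np.array(i['T_tool_cam'])
    v,u=np.mgrid[0:d.shape[0],0:d.shape[1]]
    a=(u-K[0,2])/K[0,0]; b=(v-K[1,2])/K[1,1]; th=np.hypot(a,b); k=np.tan(th)/np.maximum(th,1e-9)
    P=np.stack([a*k*d,-b*k*d,-d],-1)@T[:3,:3].T+T[:3,3]
    return P@np.array(s['tcp_rot']).T+np.array(s['ee_pos'])
NAMES=['small_roller','medium_roller','large_roller','small_stand','medium_stand','large_stand','rinse_jar']
def wshot(name):
    s=env.sense(); p,d=snap('wrist',name); np.save(f'pics/{name}_P.npy',wpts(d,s)); return p,d
E
python3 - <<'E'
from h import *
np.set_printoptions(precision=3,suppress=True)
for k,y in enumerate([0.22,-0.08]):
    env.reach([0.50,y,0.30],Rt(0)); wshot(f'w{k}')
    for n in NAMES:
        print(n,[(np.round(r['at'],3),round(r['score'],2)) for r in search_frame('wrist',n)[:2]],[(np.round(r['at'],3),round(r['score'],2)) for r in tip_of('wrist',n)[:2]])
s=env.sense();print(s['t'],s['joint_positions'])
E
```

```text
small_roller [(array([ 0.477, -0.062,  0.027]), 0.81)] [(array([ 0.447, -0.069,  0.001]), 0.82)]
medium_roller [(array([0.487, 0.122, 0.032]), 0.59), (array([ 0.477, -0.061,  0.026]), 0.29)] [(array([0.445, 0.119, 0.001]), 0.85)]
large_roller [(array([0.484, 0.307, 0.03 ]), 0.8)] [(array([0.439, 0.314, 0.001]), 0.9)]
small_stand [(array([ 0.648, -0.207,  0.008]), 0.95)] [(array([ 0.643, -0.215, -0.001]), 0.84)]
medium_stand [(array([0.648, 0.143, 0.008]), 0.74)] [(array([ 0.64 ,  0.137, -0.003]), 0.81)]
large_stand [(array([ 0.634, -0.036,  0.008]), 0.89)] [(array([ 0.644, -0.031, -0.003]), 0.64)]
rinse_jar [(array([ 0.603, -0.321,  0.034]), 0.73)] [(array([ 0.608, -0.355,  0.001]), 0.64)]
small_roller [(array([ 0.475, -0.07 ,  0.029]), 0.75), (array([0.486, 0.303, 0.027]), 0.5)] [(array([ 0.443, -0.064,  0.002]), 0.92)]
medium_roller [(array([0.487, 0.114, 0.03 ]), 0.69)] [(array([0.443, 0.121, 0.   ]), 0.8)]
large_roller [(array([0.484, 0.306, 0.028]), 0.79)] [(array([ 0.441,  0.314, -0.003]), 0.57)]
small_stand [(array([ 0.622, -0.197,  0.011]), 0.84)] [(array([ 0.641, -0.215,  0.   ]), 0.59)]
medium_stand [(array([0.627, 0.147, 0.01 ]), 0.65)] [(array([ 0.643,  0.14 , -0.002]), 0.58)]
large_stand [(array([ 0.649, -0.032,  0.01 ]), 0.75)] []
rinse_jar [(array([ 0.604, -0.34 ,  0.067]), 0.9)] [(array([ 0.609, -0.352, -0.001]), 0.66)]
6.2583 [-0.3    0.133  0.437  1.87  -0.061  1.151  1.73 ]
```

Run:
```python
from h import *
# orthophotos at 1mm per px; x up, y left
for k in (0,1):
    P=np.load(f'pics/w{k}_P.npy');p=cv2.imread(f'pics/w{k}.png');d=np.load(f'pics/w{k}.npy')
    out=np.zeros((400,760,3),np.uint8)+60
    r=((0.78-P[...,0])*1000).astype(int);c=((0.40-P[...,1])*1000).astype(int)
    ok=(d>0)&(r>=0)&(r<399)&(c>=0)&(c<759)&(P[...,2]<0.15)
    o=np.argsort(P[...,2][ok])
    for dr in(0,1):
        for dc in(0,1): out[r[ok][o]+dr,c[ok][o]+dc]=p[ok][o]
    cv2.imwrite(f'pics/o{k}.png',out)
```

```text
(no output)
```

View pics/o0.png

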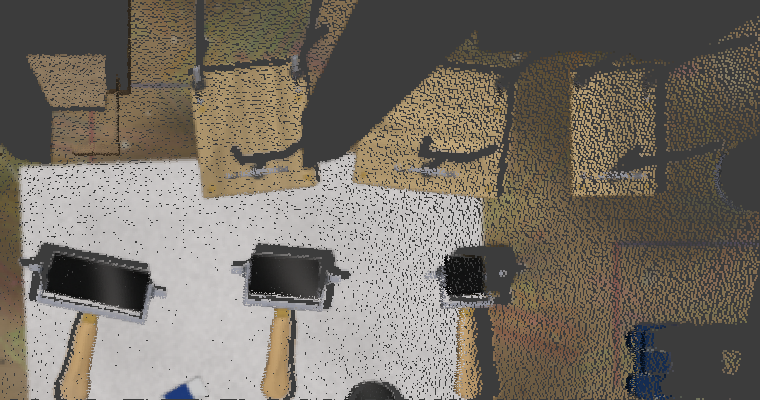

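View pics/o1.png

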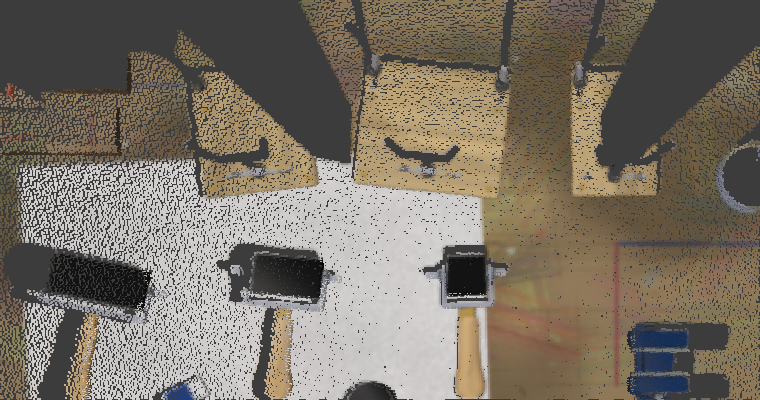

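View pics/w1.png

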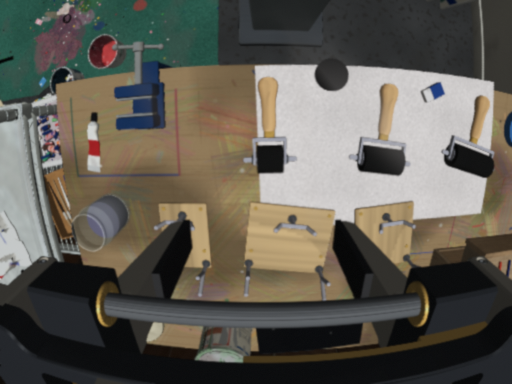

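```bash
cat > fit.py <<'E'
from h import *
np.set_printoptions(precision=4,suppress=True)
P=[];C=[];V=[]
for k in (0,1):
    p=np.load(f'pics/w{k}_P.npy');d=np.load(f'pics/w{k}.npy');c=cv2.imread(f'pics/w{k}.png')
    ok=(d>0);P.append(p[ok]);C.append(c[ok].astype(int));V.append(np.full(ok.sum(),k))
P=np.vstack(P);C=np.vstack(C);V=np.hstack(V)
def sel(c,r,z0,z1,v=None):
    m=(np.hypot(P[:,0]-c[0],P[:,1]-c[1])<r)&(P[:,2]>z0)&(P[:,2]<z1)
    if v is not None:m&=V==v
    return m
def rect(Q):
    # robust box: raster + largest component+minAreaRect
    g=np.zeros((1000,1200),np.uint8);ij=((Q[:,:2]-[0.2,-0.6])*1000).round().astype(int);g[ij[:,0],ij[:,1]]=255
    g=cv2.morphologyEx(g,cv2.MORPH_CLOSE,np.ones((7,7)));g=cv2.morphologyEx(g,cv2.MORPH_OPEN,np.ones((9,9)))
    n,l,s,_=cv2.connectedComponentsWithStats(g);i=1+np.argmax(s[1:,4]);yy,xx=np.nonzero(l==i)
    (a,b),(w,h),t=cv2.minAreaRect(np.stack([yy,xx],1).astype(np.float32))
    return (a/1000+.2,b/1000-.6),(w,h),t
for n,c in dict(small=(.65,-.214),medium=(.65,.142),large=(.655,-.034)).items():
    for v in (None,0,1):
        m=sel(c,.10,.006,.014,v); print(n,v,P[m][:,2].mean(),*rect(P[m]))
    for v in (0,1):
        m=sel((c[0]+.06,c[1]),.12,.075,.095,v)&(P[:,0]>c[0]+.02); Q=P[m]
        l=Q[Q[:,1]>c[1]];r=Q[Q[:,1]<c[1]];print('  tips',v,[ (q.mean(0),len(q)) for q in (l,r) if len(q)])
for n,(c,L) in dict(small=((.505,-.067),40),medium=((.505,.113),70),large=((.50,.306),100)).items():
    for v in (0,1):
        m=sel(c,.09,.030,.05,v)&(C.max(1)<90);print(n,v,P[m][:,2].max(),*rect(P[m]))
        h=sel((c[0]-.09,c[1]),.05,.012,.035,v)&(C[:,2]-C[:,0]>40);H=P[h];
        if len(H)>10:
            vx=cv2.fitLine(H[:,:2].astype(np.float32),cv2.DIST_HUBER,0,.01,.01).ravel();print('   handle',len(H),H.mean(0),np.arctan(vx[1]/vx[0]), H[:,0].min())
E
python3 fit.py
```

```text
small None 0.00976282252539936 (0.6470417785644531, -0.21229785156249997) (125.3442611694336, 86.07996368408203) 0.8550973534584045
small 0 0.009681374407359339 (0.6475, -0.2120000305175781) (124.99998474121094, 83.99998474121094) 0.0
small 1 0.009835630735804625 (0.6463759460449219, -0.2126883850097656) (124.00111389160156, 83.64739990234375) 0.8550974130630493
  tips 0 [(array([ 0.6833, -0.2456,  0.0812]), 17)]
  tips 1 [(array([ 0.7693, -0.1569,  0.0841]), 239)]
medium None 0.0099311163472841 (0.6501846618652344, 0.1475230712890625) (127.01155853271484, 117.33686065673828) 7.125016689300537
medium 0 0.009870725319355332 (0.65023388671875, 0.14779528808593756) (126.96109771728516, 116.0343017578125) 6.613461017608643
medium 1 0.010030856233131604 (0.6498624572753906, 0.14627825927734373) (126.8870620727539, 116.17961120605469) 6.418786525726318
  tips 0 [(array([0.6979, 0.2027, 0.082 ]), 53), (array([0.7079, 0.1046, 0.082 ]), 51)]
  tips 1 [(array([0.706 , 0.0265, 0.0817]), 37)]
large None 0.00989731981698268 (0.6512695922851562, -0.03120819091796878) (145.93470764160156, 128.17485
[... 771 characters left out ...]
484, 39.02303695678711) 86.09950256347656
   handle 777 [0.4204 0.1239 0.0259] -0.10455376 0.38193422551510964
medium 1 0.04591131238871077 (0.5043937988281251, 0.11310363769531251) (69.98352813720703, 39.015655517578125) 86.3086166381836
   handle 636 [0.4202 0.1191 0.0262] -0.07015909 0.3822466910822997
large 0 0.046386502068582525 (0.4988264465332031, 0.3030595092773438) (100.79267883300781, 40.97262954711914) 78.17852020263672
   handle 762 [0.4166 0.3196 0.0261] -0.20434411 0.3786214322826009
large 1 0.045633146911209344 (0.49988177490234376, 0.30265612792968755) (101.32894897460938, 40.871463775634766) 77.7352294921875
   handle 441 [0.417  0.3158 0.0253] -0.20675875 0.3778382650860646
```

```bash
cat >> h.py <<'E'
def pick(o,yaw,dx=0.0,z=0.004,name='g'):
    a=[o[0]+dx*np.cos(yaw),o[1]+dx*np.sin(yaw)]
    env.reach([*a,0.10],Rt(yaw)); env.movel([*a,z],rate=0.08)
    print('at',env.sense()['ee_pos'],env.sense()['wrist_force'])
    effector.grasp(35); s=env.sense(); print('w',s['gripper_width'],s['wrist_force'])
    env.movel([*a,0.20],rate=0.15); s=env.sense(); print('lift',s['gripper_width'],s['wrist_force'],s['t'])
E
python3 - <<'E'
from h import *
np.set_printoptions(precision=4,suppress=True)
env.reach([0.53,0.147,0.30],Rt(0.11)); wshot('s_med'); print(env.sense()['t'])
pick((.443,.119),-.075)
wshot('h_med'); print(env.sense()['ee_pos'])
E
```

```text
7.225
at [0.4434 0.1191 0.0044] [-0.042   0.0982  0.052 ]
w 0.021709017517634214 [-0.2332  0.0202  0.1249]
lift 0.02171090712365455 [ 0.1106 -0.3088 -2.085 ] 11.975
[0.4424 0.1188 0.1992]
```

View pics/h_med.png

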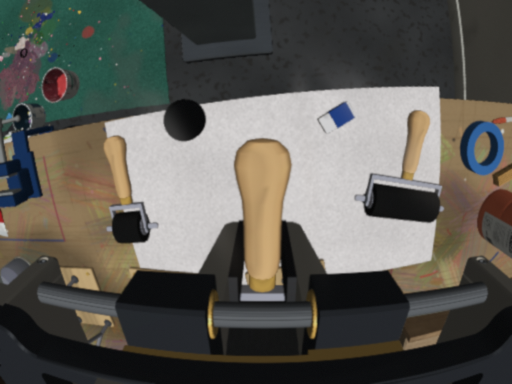

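View pics/s_med.png

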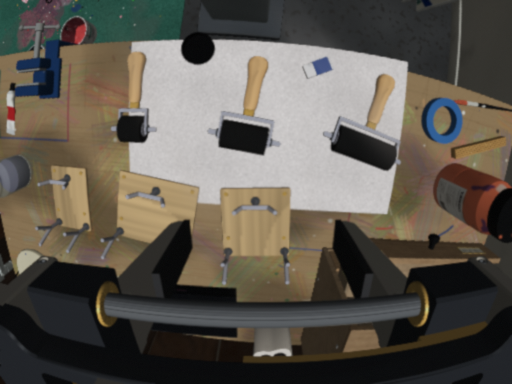

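Run:
```python
from h import *
np.set_printoptions(precision=4,suppress=True)
exec(open('fit.py').read().split('for n,c in')[0])
P=np.load('pics/s_med_P.npy').reshape(-1,3);V=None
import builtins
def sel2(c,r,z0,z1): return (np.hypot(P[:,0]-c[0],P[:,1]-c[1])<r)&(P[:,2]>z0)&(P[:,2]<z1)
for n,c in dict(small=(.65,-.214),medium=(.65,.147),large=(.655,-.034)).items():
    m=sel2(c,.10,.006,.014); print(n,rect(P[m]))
c=(.703,.1537)
for z0,z1 in((.03,.05),(.05,.07),(.07,.088)):
    Q=P[sel2(c,.07,z0,z1)]
    for q in (Q[Q[:,1]>c[1]],Q[Q[:,1]<c[1]]): print(z0,len(q),q.min(0),q.max(0),q.mean(0))
Q=P[sel2((.61,.143),.035,.03,.09)];print('bar',Q.min(0),Q.max(0),Q.mean(0))
# held roller
s=env.sense();H=np.load('pics/h_med_P.npy').reshape(-1,3);L=(H-s['ee_pos'])@s['tcp_rot']
m=(abs(L[:,2])<.03)&(L[:,0]<-.03)&(L[:,0]>-.08)&(L[:,1]>-.05)&(L[:,1]<.03)
for a,b in((-.08,-.06),(-.06,-.045),(-.045,-.03)):
    k=m&(L[:,0]>a)&(L[:,0]<b); print('held',k.sum(),L[k].min(0),L[k].max(0))
```

```text
small ((0.647, -0.2125000305175781), (123.99998474121094, 84.99998474121094), 0.0)
medium ((0.6508658447265625, 0.14670733642578127), (125.5606460571289, 115.84266662597656), 6.34019136428833)
large ((0.6513719482421876, -0.030652465820312447), (145.43833923339844, 125.89195251464844), 83.6598129272461)
0.03 20 [0.6917 0.1987 0.0309] [0.6991 0.2051 0.0497] [0.6941 0.201  0.0385]
0.03 24 [0.7038 0.1    0.0308] [0.7108 0.1069 0.0499] [0.7063 0.1043 0.039 ]
0.05 43 [0.6842 0.198  0.0521] [0.7056 0.2062 0.0699] [0.6991 0.2018 0.0618]
0.05 52 [0.6941 0.1015 0.0503] [0.7188 0.109  0.0699] [0.7108 0.1052 0.0618]
0.07 71 [0.6775 0.197  0.0704] [0.7141 0.2076 0.0874] [0.699  0.2025 0.0802]
0.07 65 [0.6892 0.1001 0.0704] [0.7272 0.1093 0.0875] [0.713  0.105  0.0803]
bar [0.6032 0.1098 0.0302] [0.6149 0.1743 0.0667] [0.6087 0.142  0.0503]
held 200 [-0.0626 -0.0222 -0.0085] [-0.06   -0.0092  0.0097]
held 1648 [-0.06   -0.0295 -0.0143] [-0.045  -0.0105  0.0162]
held 1248 [-0.045  -0.0281 -0.0137] [-0.03   -0.0136  0.0152]
```

```bash
cat >> h.py <<'E'
def place(o,yaw,dx,zt=0.0445,shot=None):
    a=[o[0]+dx*np.cos(yaw),o[1]+dx*np.sin(yaw)]
    env.reach([*a,0.16],Rt(yaw)); w0=np.array(env.sense()['wrist_force'])
    env.movel([*a,0.100],rate=0.12)
    for z in (0.055,zt+.002,zt+.0003):
        env.movel([*a,z],rate=0.05); s=env.sense(); print(z,s['ee_pos'],s['wrist_force']-w0)
        if s['wrist_force'][2]-w0[2]>6: print('contact');break
    print(s['t'])
def leave():
    effector.release(); s=env.sense(); print('rel',s['wrist_force'],s['gripper_width'])
    p=s['ee_pos']; env.movel([p[0],p[1],0.17],rate=0.15); print(env.sense()['t'])
E
python3 - <<'E'
from h import *
np.set_printoptions(precision=4,suppress=True)
place((.641,.145),.115,-.002); snap('scene','p_med')
E
python3 -c "
import cv2;i=cv2.imread('pics/p_med.png')[120:260,180:380];cv2.imwrite('pics/p_medc.png',cv2.resize(i,None,fx=4,fy=4,interpolation=2))"
```

```text
0.055 [0.6393 0.1448 0.0553] [-0.3258 -0.2921 -0.4737]
0.0465 [0.6391 0.1448 0.0463] [ 0.7211  0.0008 -0.4973]
0.0448 [0.6395 0.1448 0.045 ] [1.2359 0.2993 0.5839]
15.1167
```

View pics/p_medc.png

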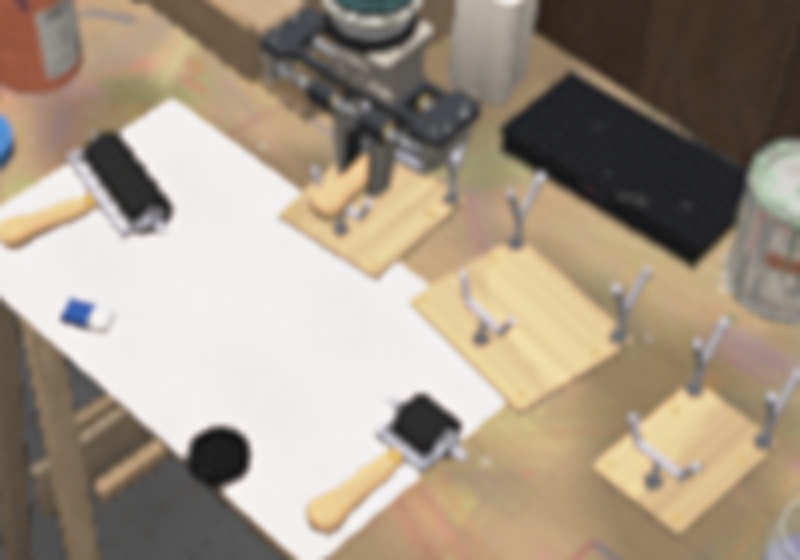

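```bash
python3 - <<'E'
from h import *
np.set_printoptions(precision=4,suppress=True)
leave()
env.reach([.53,.06,.30],Rt(0)); wshot('v2'); print(env.sense()['t'])
E
python3 - <<'E'
from h import *
np.set_printoptions(precision=4,suppress=True)
exec(open('fit.py').read().split('for n,c in')[0])
P=np.load('pics/v2_P.npy').reshape(-1,3);C=cv2.imread('pics/v2.png').reshape(-1,3).astype(int)
def sel2(c,r,z0,z1): return (np.hypot(P[:,0]-c[0],P[:,1]-c[1])<r)&(P[:,2]>z0)&(P[:,2]<z1)
m=sel2((.7,.153),.08,.065,.09)&(C.max(1)<90);print('roll',P[m][:,2].max(),rect(P[m]))
h=sel2((.62,.143),.06,.05,.08)&(C[:,2]-C[:,0]>40);H=P[h];print('handle',len(H),H.min(0),H.max(0),H.mean(0))
for n,c in dict(small=(.65,-.214),large=(.655,-.034)).items():
    m=sel2(c,.10,.006,.014); print(n,rect(P[m]))
for nm,c in dict(L=(.704,-.0374),S=(.70,-.212)).items():
  Q=P[sel2(c,.09,.04,.088)&(P[:,0]>.66)]
  for q in (Q[Q[:,1]>c[1]],Q[Q[:,1]<c[1]]): 
    if len(q): print(nm,len(q),q.min(0),q.max(0),q.mean(0))
for c in ((.61,-.027),(.606,-.2123)):
  Q=P[sel2(c,.04,.03,.09)&(P[:,0]<.65)];print('bar',Q.min(0),Q.max(0),Q.mean(0))
E
```

```text
rel [ 0.0577 -0.8206  0.3663] 0.09214732008338684
17.2583
18.0917
roll 0.08466395061108231 ((0.6997489929199219, 0.15092370605468752), (38.025718688964844, 70.18805694580078), 7.4314093589782715)
handle 845 [0.5786 0.1131 0.0508] [0.6718 0.1569 0.0713] [0.6165 0.1415 0.0643]
small ((0.6475, -0.21249999999999997), (85.0, 125.0), 90.0)
large ((0.6516815185546876, -0.03138262939453118), (146.812744140625, 125.0108642578125), 83.59564971923828)
L 110 [0.6909 0.0217 0.0404] [0.7281 0.0315 0.0868] [0.7127 0.0262 0.0708]
S 137 [ 0.6801 -0.1822  0.0412] [ 0.7157 -0.1741  0.0869] [ 0.699  -0.1771  0.0675]
S 103 [ 0.6801 -0.2497  0.0422] [ 0.7103 -0.2432  0.0862] [ 0.6962 -0.2457  0.0636]
bar [ 0.6037 -0.0593  0.031 ] [0.6149 0.006  0.068 ] [ 0.6087 -0.0279  0.0491]
bar [ 0.6013 -0.2446  0.0312] [ 0.6096 -0.1814  0.0675] [ 0.6045 -0.2151  0.049 ]
```

View pics/v2.png

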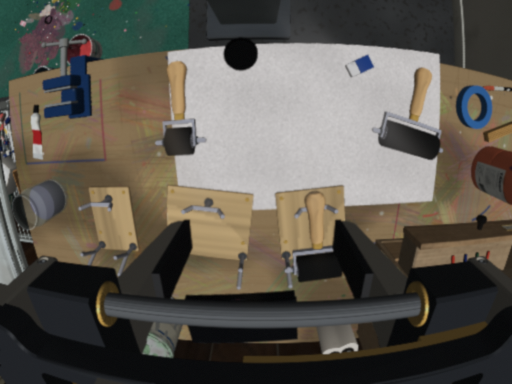

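```bash
python3 - <<'E'
from h import *
np.set_printoptions(precision=4,suppress=True)
pick((.4387,.3154),-.207); wshot('h_lar')
place((.6424,-.0307),-.112,-.002); snap('scene','p_lar')
E
python3 -c "
import cv2;i=cv2.imread('pics/p_lar.png')[120:260,180:380];cv2.imwrite('pics/p_larc.png',cv2.resize(i,None,fx=4,fy=4,interpolation=2))"
```

```text
at [0.4391 0.3157 0.0045] [0.3672 0.2594 0.3898]
w 0.021967408812134555 [-0.4606  0.2928 -1.2834]
lift 0.02188431153639289 [ 0.3054  0.0619 -2.8211] 23.2333
0.055 [ 0.6407 -0.0305  0.0553] [ 0.7443 -1.106  -0.3536]
0.0465 [ 0.6408 -0.0305  0.0464] [ 1.2148 -0.9125 -1.1697]
0.0448 [ 0.6412 -0.0305  0.0451] [ 2.9121 -0.6297 -1.037 ]
27.0417
```

View pics/p_larc.png

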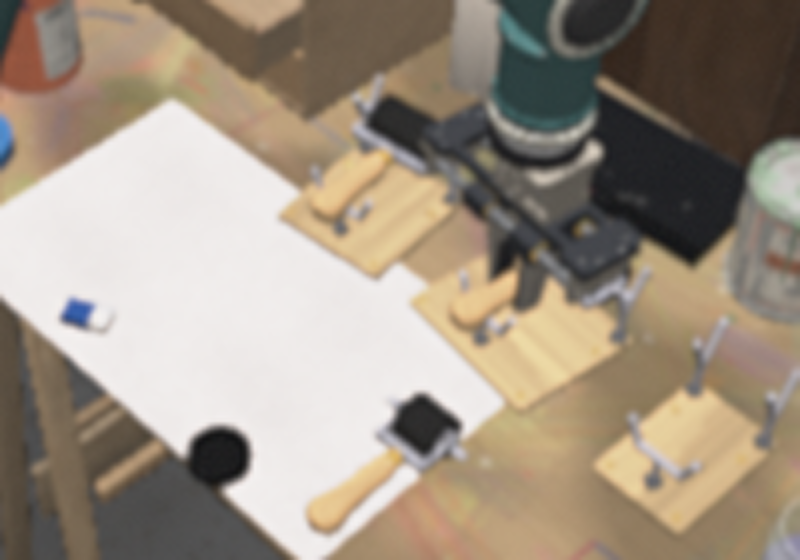

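```bash
python3 - <<'E'
from h import *
np.set_printoptions(precision=4,suppress=True)
leave()
pick((.4438,-.0665),.015)
place((.638,-.213),.004,0.0); snap('scene','p_sma')
E
python3 -c "
import cv2;i=cv2.imread('pics/p_sma.png')[120:280,230:430];cv2.imwrite('pics/p_smac.png',cv2.resize(i,None,fx=3.7,fy=3.7,interpolation=2))"
```

```text
rel [-0.6719 -0.3334 -0.6796] 0.09160524958796694
29.1833
at [ 0.4442 -0.0665  0.0044] [ 0.2227 -0.2169  0.9287]
w 0.021723676408832965 [-0.3424 -0.5093 -0.759 ]
lift 0.022351615729242956 [ 0.2991  0.3366 -2.5698] 33.9083
0.055 [ 0.6383 -0.2131  0.0554] [ 0.212   0.8779 -0.6347]
0.0465 [ 0.6375 -0.2129  0.046 ] [ 0.868   0.1456 -0.2483]
0.0448 [ 0.6372 -0.213   0.0446] [-1.3736  1.1453  1.1398]
37.15
```

View pics/p_smac.png

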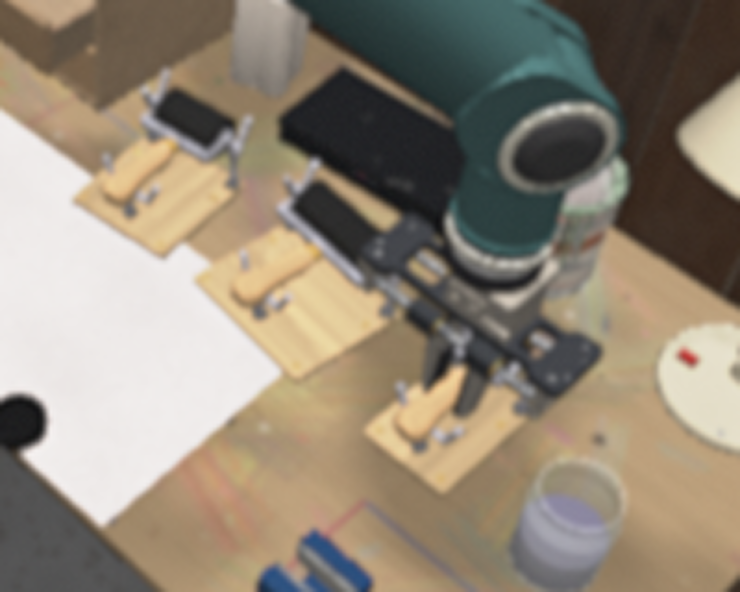

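Small roller's handle is in its rest, and the other two sit in theirs. Release, then check all three.

Run:
```python
from h import *
np.set_printoptions(precision=4,suppress=True)
leave()
env.reach([.42,-.13,.32],Rt(0)); p,d=wshot('f1'); 
env.reach([.42,.08,.32],Rt(0)); wshot('f2'); snap('scene','f_sc'); print(env.sense()['t'])
for n in NAMES+['squeeze_bottle']: print(n,[(np.round(r['at'],3),round(r['score'],2)) for r in tip_of('scene',n)[:1]])
exec(open('fit.py').read().split('for n,c in')[0])
for f in ('f1','f2'):
  P=np.load(f'pics/{f}_P.npy').reshape(-1,3);C=cv2.imread(f'pics/{f}.png').reshape(-1,3).astype(int)
  for n,(o,y) in dict(small=((.638,-.213),.004),medium=((.641,.145),.115),large=((.6424,-.0307),-.112)).items():
    L=P-[*o,0];c,s=np.cos(y),np.sin(y);L=np.stack([L[:,0]*c+L[:,1]*s,-L[:,0]*s+L[:,1]*c,L[:,2]],1)
    m=(abs(L[:,0]-.062)<.035)&(abs(L[:,1])<.055)&(L[:,2]>.07)&(L[:,2]<.1)&(C.max(1)<90)
    h=(abs(L[:,0]+.035)<.045)&(abs(L[:,1])<.018)&(L[:,2]>.05)&(L[:,2]<.1)&(C[:,2]-C[:,0]>40)
    q=L[m];H=L[h]
    print(f,n,len(q),np.percentile(q,1,0),np.percentile(q,99,0),'| handle',len(H),H.min(0),H.max(0),'ztop L/R',q[q[:,1]>.01][:,2].max(),q[q[:,1]<-.01][:,2].max())
i=cv2.imread('pics/f_sc.png')[100:290,160:430];cv2.imwrite('pics/f_scc.png',cv2.resize(i,None,fx=2.9,fy=2.9,interpolation=2))
```

```text
rel [-0.5207 -0.1325 -0.2803] 0.09188485793562938
39.2917
41.3667
small_roller [(array([ 0.642, -0.213,  0.044]), 0.9)]
medium_roller [(array([0.642, 0.146, 0.038]), 0.7)]
large_roller [(array([ 0.644, -0.033,  0.038]), 0.72)]
small_stand [(array([ 0.637, -0.211, -0.003]), 0.84)]
medium_stand [(array([ 0.638,  0.144, -0.003]), 0.56)]
large_stand [(array([ 0.641, -0.033, -0.002]), 0.68)]
rinse_jar [(array([ 0.605, -0.353, -0.   ]), 0.56)]
squeeze_bottle [(array([0.546, 0.507, 0.001]), 0.8)]Traceback (most recent call last):
  File "<stdin>", line 15, in <module>
    return _quantile_unchecked(
        a, q, axis, out, overwrite_input, method, keepdims, weights)
    return _ureduce(a,
                    func=_quantile_ureduce_func,
    ...<5 lines>...
                    overwrite_input=overwrite_input,
                    method=method)
    r = func(a, **kwargs)
    result = _quantile(arr,
                       quantiles=q,
    ...<2 lines>...
                       out=out,
                       weights=wgt)
    slices_having_nans = np.isnan(arr[-1, ...])
                                  ~~~^^^^^^^^^
IndexError: index -1 is out of bounds for axis 0 with size 0
```

View pics/f1.png

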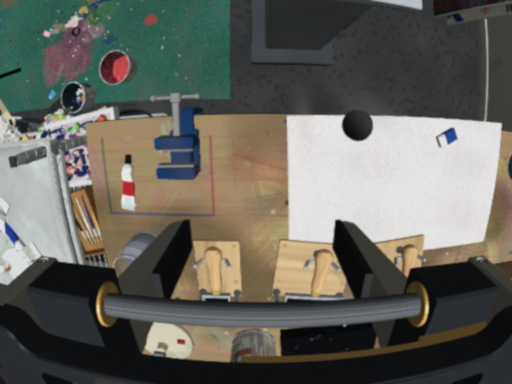

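Run:
```python
from h import *
np.set_printoptions(precision=4,suppress=True)
env.reach([.56,-.12,.36],Rt(0)); wshot('g1'); env.reach([.42,.25,.36],Rt(0)); snap('scene','g_sc');print(env.sense()['t'])
S=pts('scene',np.load('pics/g_sc.npy')).reshape(-1,3)
for f,P,im in (('g1',np.load('pics/g1_P.npy').reshape(-1,3),'g1'),('sc',S,'g_sc')):
  C=cv2.imread(f'pics/{im}.png').reshape(-1,3).astype(int)
  for n,(o,y) in dict(small=((.638,-.213),.004),medium=((.641,.145),.115),large=((.6424,-.0307),-.112)).items():
    L=P-[*o,0];c,s=np.cos(y),np.sin(y);L=np.stack([L[:,0]*c+L[:,1]*s,-L[:,0]*s+L[:,1]*c,L[:,2]],1)
    m=(abs(L[:,0]-.062)<.035)&(abs(L[:,1])<.055)&(L[:,2]>.07)&(L[:,2]<.1)&(C.max(1)<90)
    h=(abs(L[:,0]+.035)<.045)&(abs(L[:,1])<.018)&(L[:,2]>.05)&(L[:,2]<.1)&(C[:,2]-C[:,0]>40)
    q=L[m];H=L[h]
    for nm,A in (('roll',q),('handle',H)):
      if len(A)>5: print(f,n,nm,len(A),np.percentile(A,2,0),np.percentile(A,98,0))
i=cv2.imread('pics/g_sc.png')[120:270,220:420];cv2.imwrite('pics/g_scc.png',cv2.resize(i,None,fx=4,fy=4,interpolation=2))
```

```text
44.3083
g1 small roll 494 [ 0.0421 -0.0179  0.0708] [0.0795 0.0206 0.0841]
g1 small handle 640 [-0.0625 -0.0106  0.0552] [0.008  0.0145 0.0703]
g1 medium roll 676 [ 0.0423 -0.0349  0.0703] [0.077  0.0345 0.084 ]
g1 medium handle 484 [-0.0619 -0.0131  0.0558] [0.0083 0.0098 0.0706]
g1 large roll 1101 [ 0.0421 -0.0488  0.0708] [0.0778 0.0394 0.084 ]
g1 large handle 628 [-0.0615 -0.0129  0.0552] [0.0077 0.0119 0.0705]
sc small roll 131 [ 0.0404 -0.0187  0.0702] [0.0726 0.0178 0.0857]
sc small handle 190 [-0.0634 -0.0137  0.0534] [0.0076 0.0123 0.0718]
sc medium roll 163 [ 0.0394 -0.0348  0.0707] [0.0743 0.0316 0.0865]
sc medium handle 135 [-0.0629 -0.0139  0.0531] [0.0059 0.0093 0.0726]
sc large roll 262 [ 0.0401 -0.0491  0.0713] [0.0722 0.0473 0.0862]
sc large handle 159 [-0.0628 -0.0136  0.0527] [0.0063 0.0093 0.0718]
```

View pics/g_scc.png

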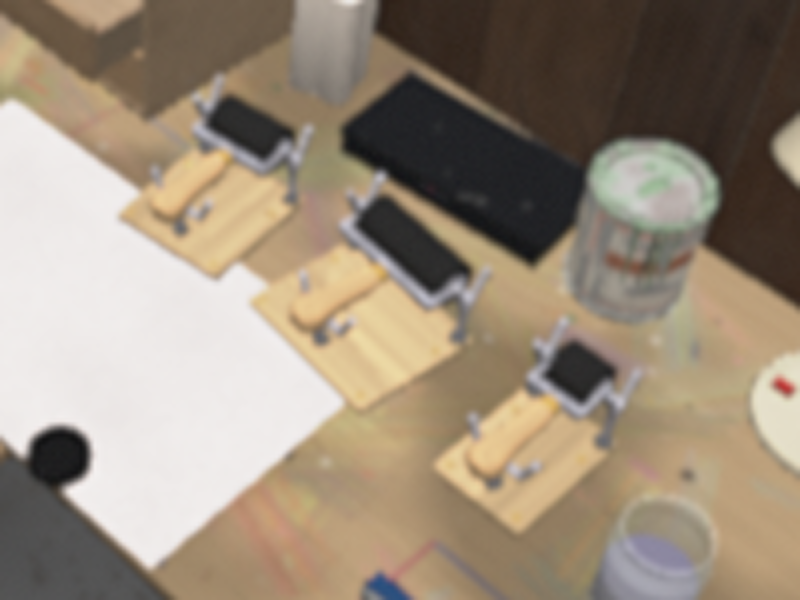

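View pics/g1.png

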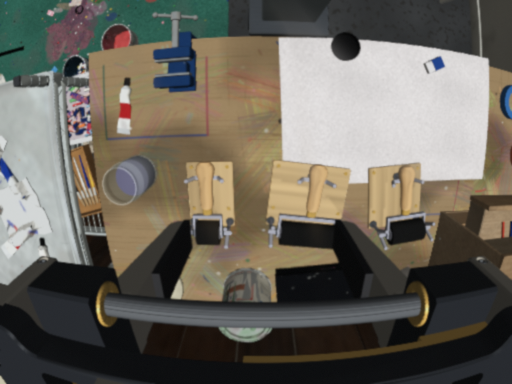

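All three rollers hang level in their stands: roll tops are at 84 mm, roll axes at about x 61 mm and centred, and handles rest on the bars. The jar and bottle haven't moved.

Run:
```python
from h import *
workorder.finish_job(); print(env.sense()['t'])
```

```text
the job is handed in; nothing more can be done
the job is handed in; nothing more can be done
```

All three rollers are on the stands made for their lengths. I picked each one up by the grip and lowered it into its forks with only a few newtons of contact. I then let go, backed the arm clear and handed the job in at about 44 s.

- **Seating:** in the last wrist and scene pictures, all three roll tops are at 84–86 mm (84 mm expected). The roll axes are at about x 60 mm in the wrist view and 56–57 mm in the scene view (62 mm nominal). The rolls are centred to about 1–2 mm where both ends were in view, and the handles rest on the low bars.
- **Limits of the checks:** I judged the axle ends in the forks from the heights and the pictures, not by measuring each end. In the last wrist picture a finger hid one end of the large roller, so the scene picture is what covers that end.
- **Position estimates:** the network put the seated small roller's origin at 44 mm, against 40 mm expected. That is within its stated error, and the depth measurement did not show it.
- **Jar and bottle:** the last position estimates match the first ones to within 3 mm, so neither has moved.

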